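# Send the clementines down the other chute

## Task

The left bin of the steel fruit sorter already has its share. Press the raised right side of the seesaw gate down so that the gate rocks over its pivot and rests fully to the right; only then push the sliding stop fully across to the left, so that the three clementines waiting in the feed trough roll down the right chute into the right bin. Use the fingertips only and grasp nothing, do not touch the fruit, leave the cup, the pot and the tongs where they are, and finish once the fruit lies still.

Things in the scene. Friction and masses are not known exactly. Their poses are not given: they have to be found in the camera images.
- sorter: Steel fruit sorter fixed to the table, 484 mm wide: seesaw gate in the middle, a chute and bin each side, feed trough behind. Origin on the table under the gate; x points along the trough away from the robot, y left, z up. Trough: x 34 to 262, outside |y| 32, wall tops z 150 to 180 mm. Bin walls 85 mm high. A post stands in front of the gate (x -50 to -42, |y| under 12, top z 112 mm).
- seesaw (a joint): Seesaw gate, a white plastic plate 150 mm wide (y), 64 mm deep, on a pin along x 100 mm above the table; a dark weight on its front plate (top 67 mm above the pin) makes it topple past 0 and hold itself at either hard stop. Radians: -0.35 left side down (about the start), +0.35 right side down. Pressing a tab takes 1 to 2 N.
- right_tab (a point): Middle of the top of the gate's right press tab, 34 mm (x) by 36 mm (y), 5 mm thick, sticking out to the front. It moves with the gate from about z 131 mm (left side down) to 78 mm (right side down), in the sorter's frame at x -54 mm, y about -75 mm. Below it is only the 6 mm foot plate.
- left_tab (a point): The same point of the left press tab.
- stop (a joint): White plastic sliding stop across the feed trough, in metres: 0 = blocks the trough (starts at 0 to 0.012), 0.070 = pushed fully to the left (the sorter's +y), hard stop; the trough is free from about 0.058. Friction about 1.5 N, it stays where it is left.
- stop_paddle (a point): Point on the right face (looks to the sorter's -y) of the stop's upright push paddle, right of the trough; push it left. Paddle 44 mm (x), 6 mm thick (y), 80 mm tall; the point is mid-width, 20 mm below its top edge, about 208 mm above the table. Nothing within 80 mm to its right is taller than 155 mm. At full travel it ends 13 mm clear of the trough wall.
- right_bin (a point): Centre of the right bin's floor, 6 mm above the table.
- left_bin (a point): Centre of the left bin's floor, 6 mm above the table.
- clementine_1: Clementine, 48 mm ball, origin at its centre; it waits in the feed trough behind the stop, number 1 in the row from the stop.
- clementine_2: Clementine, 48 mm ball, origin at its centre; it waits in the feed trough behind the stop, number 2 in the row from the stop.
- clementine_3: Clementine, 48 mm ball, origin at its centre; it waits in the feed trough behind the stop, number 3 in the row from the stop.
- left_a: Clementine, 48 mm ball, origin at its centre; it lies in the left bin and stays there.
- left_b: Clementine, 48 mm ball, origin at its centre; it lies in the left bin and stays there.
- steel_cup: Bystander: steel measuring cup, 74 x 103 mm, 74 mm tall, standing behind one of the bins; origin at its underside.
- lidded_pot: Bystander: round lidded food pot, 119 mm across, 51 mm tall, standing behind the other bin; origin at its underside.
- serving_tongs: Bystander: steel serving tongs 192 mm long, 22 mm high, lying in front of the left half of the sorter; origin at their middle, underside.
Things that resemble listed ones, but are neither listed nor needed, are in the scene too. What is shaped like the clementine_2 but black, blue or yellow is not meant.

How it is judged (in metres and radians):
On the way, in this order (a step that is already met when the one before it is completed fails the run):
1. the seesaw gate rests with its right side down (value of joint seesaw above 0.3 rad and value of joint stop below 0.03 m), for 0.2 s.
2. the stop is pushed fully across to the left (value of joint stop above 0.058 m), for 0.2 s.
At the end, for the whole second after the job is handed in: The gate rests right side down (over 0.3 rad), the stop is open (over 58 mm), all three waiting clementines lie still (under 0.05 m/s) in the right bin, and the other two are still in the left bin (value of joint seesaw above 0.3 rad and value of joint stop above 0.058 m and x of clementine_1 in the frame of right_bin between -0.065 and 0.065 m and y of clementine_1 in the frame of right_bin between -0.055 and 0.055 m and z of clementine_1 in the frame of right_bin between 0 and 0.08 m and linear speed of each of clementine_1, clementine_2, clementine_3 below 0.05 m/s and x of clementine_2 in the frame of right_bin between -0.065 and 0.065 m and y of clementine_2 in the frame of right_bin between -0.055 and 0.055 m and z of clementine_2 in the frame of right_bin between 0 and 0.08 m and x of clementine_3 in the frame of right_bin between -0.065 and 0.065 m and y of clementine_3 in the frame of right_bin between -0.055 and 0.055 m and z of clementine_3 in the frame of right_bin between 0 and 0.08 m and x of left_a in the frame of left_bin between -0.065 and 0.065 m and y of left_a in the frame of left_bin between -0.055 and 0.055 m and z of left_a in the frame of left_bin between 0 and 0.08 m and x of left_b in the frame of left_bin between -0.065 and 0.065 m and y of left_b in the frame of left_bin between -0.055 and 0.055 m and z of left_b in the frame of left_bin between 0 and 0.08 m); the robot touches nothing.
It fails at once if the robot touches a clementine (contact force between any of the fingers, the arm and clementine_1 above 0.5 N or contact force between any of the fingers, the arm and clementine_2 above 0.5 N or contact force between any of the fingers, the arm and clementine_3 above 0.5 N or contact force between any of the fingers, the arm and left_a above 0.5 N or contact force between any of the fingers, the arm and left_b above 0.5 N).
It fails at once if a clementine is lifted out (height (world z) of any of clementine_1, clementine_2, clementine_3 above 0.2 m or height (world z) of any of left_a, left_b above 0.11 m).
It fails at once if the cup, the pot or the tongs are shifted by more than 3 cm (distance of any of steel_cup, lidded_pot, serving_tongs from where it was at the start of the episode above 0.03 m).
It also fails if it takes over 42 s, if anything falls off the work surface, if the arm or the gripper's body presses on something with over 40 N, if the wrist force passes 120 N, or if a joint passes its speed limit or range.

## Robot

A 6-joint arm with a two-finger parallel gripper is mounted at the origin on a cart in front of the work surface, level with it; the furniture and walls round the work are solid. World frame = base frame: x ahead of the robot, y to its left, z up, the work surface at z = 0. Lengths are in mm, angles in rad, forces in N, time in s.
With the tool pointing down it reaches from about 300 to 750 mm from the base axis. Payload 8.5 kg.
Tool frame: the origin (TCP) lies at the very end of the fingers, on their centre line; the grasp point (between the pads) lies 19 mm behind it (tcp_to_grasp is the distance from the TCP to the grasp point, in mm); x points along the fingers, y is the direction in which the jaws open and shut, and the axes are right-handed (so a half turn about x gives the same grasp; the last joint's range is limited). The gripper opens to 88 mm and grips with 3 to 60 N. Pads are 18 mm wide; open, the fingers measure 123 mm over their backs; the gripper's body (75 mm by 187 mm) begins 45 mm behind the grasp point.
Start: joints at [1.083, 0.381, 1.297, -0, 1.464, -0.215], TCP at [148.178, 529.645, 238.748] pointing down, gripper open.
Joint ranges: [-3.11, 3.11], [-0.89, 2.33], [0.22, 2.48], [-1.42, 4.56], [0.17, 2.85], [-2.88, 2.88]. Speed limits (rad/s): [2.39, 2.39, 3.14, 3.14, 3.14, 3.14].

## Interface

Orientations are given as a unit quaternion [w, x, y, z].
In Python, from rig import get_obs, capture, close_job, tcp_to_grasp gives the robot as it stands.
- The arm moves only by the tool play_rows, never from a script. Its argument "moves" is a list that holds one entry, the list of rows, each a list of 7 numbers: the shift along the world's x, y, z in cm, then the turn, a rotation vector about the world's x, y, z in degrees, then the opening in per cent of the stroke, from 0 (shut) to 100 (fully open). In form: [[[x, y, z, rx, ry, rz, jaw], ...]]. A call has 1 to 5 rows; each row shifts and turns the commanded pose from where the row before left it; what a row does not reach is not made up. A row lasts 1/10 s, in which the tool goes at most 50 mm and 8.59 degrees, less where a joint would pass 70% of its speed; a pose out of reach is approached as far as the arm can. A call with a gripper value outside its range is refused whole. The fingers move at their own pace and stop on an object; the grip force is fixed at half the most. Time passes only in rows, so rows that do not move let the fingers close. It gives the time, the measured TCP pose, the force and the opening at its end, in the units of the state.
- get_obs(): the state, without advancing time (a new reading comes with each control period).
- capture(name): name is "scene" or "top" or "wrist"; returns a dict with "frame" (400x640x3 uint8, red, green, blue), "z_map" (400x640 float32, mm along the optical axis (not along the pixel's ray), 0 where there is no reading), "mtx" (3x3 intrinsics, pixels), "R" (3x3) and "t" (3): a world point X has camera coordinates R X + t. Camera axes: x right, y down, z forward; pixel columns grow to the right and rows downward; lengths in mm; the calibration is good to about 2 mm. A picture is of the moment at which its call begins.
- close_job(): hands the job in, once; it reports no verdict.
The state is a dict: "t": time; "joints": joint angles; "joint_velocities": joint speeds; "tau": joint torques, N m; "tcp_pos": TCP position; "tcp_rot": TCP orientation; "ft_force": force on the tool from outside, world axes, zero at the start; "wrist_torque": the same for the moment, N m; "gripper_width": opening from 0.0 (shut) to 1.0 (fully open).
Only numpy, scipy, OpenCV 4.12 (cv2) and the standard library are available. Lean on these libraries where they do the work, as an engineer would, in place of code of your own. Each camera call takes 0.05 s, during which the arm holds its last target.

## Working session

There is one attempt and no reset: what is moved stays moved. The work goes in short steps, Python scripts to look and compute and a tool call to move; the robot and the scene stay as the last step left them, time stands still between calls to the robot, and variables do not carry over. Pictures are saved under pics/ and viewed, and the job is handed in when it is done.

Besides the shell and the picture viewer there is one more tool, called after "Request:" as name([rows], argument=value, ...), one row to a line, values as JSON. play_rows: Moves the arm, as the interface text tells. Its arguments: {"type":"object","properties":{"moves":{"type":"array","items":{"type":"array","items":{"type":"array","items":{"type":"number"}}}}},"required":["moves"]}

```bash
ls; mkdir -p pics; python3 - <<'E'
from rig import get_obs,capture
import cv2,numpy as np
print(get_obs())
for n in ["scene","top","wrist"]:
    c=capture(n); cv2.imwrite(f"pics/{n}0.png",c["frame"][:,:,::-1]); np.savez(f"{n}0.npz",**c)
    print(n,c["mtx"].tolist(),c["R"].round(3).tolist(),c["t"].round(1).tolist())
E
```

```text
pics
{'t': 0.0, 'joints': array([ 1.08266575e+00,  3.81183080e-01,  1.29821638e+00, -8.06432439e-07,
        1.46355802e+00, -2.15289645e-01]), 'joint_velocities': array([-0.00118938, -0.00059308,  0.00068142,  0.00131882, -0.00033828,
        0.00303325]), 'tau': array([ 1.50562992e-03, -4.37927485e+01, -2.24550050e+01,  7.14323181e-02,
        3.53312236e-02, -1.40195052e-04]), 'tcp_pos': array([148.08113613, 529.42348365, 238.15966057]), 'tcp_rot': array([ 0.70037103,  0.09571176,  0.70070297, -0.09661795]), 'ft_force': array([-0.39341291, -0.24345114,  0.04070879]), 'wrist_torque': array([ 0.00845416, -0.00288103,  0.03132701]), 'gripper_width': 0.9987946356996145}
scene [[508.93238354487346, 0.0, 316.56029418537], [0.0, 508.93238354487346, 200.8884766294133], [0.0, 0.0, 1.0]] [[0.901, -0.434, -0.01], [-0.305, -0.616, -0.727], [0.309, 0.658, -0.687]] [-455.3, 408.9, 856.9]
top [[501.72823452542417, 0.0, 316.63743377336016], [0.0, 501.72823452542417, 194.50407792498677], [0.0, 0.0, 1.0]] [[0.004, -1.0, -0.028], [-0.987, 0.001, -0.163], [0.163, 0.029, -0.986]] [195.0, 618.2, 1332.0]
wrist [[351.9968684586914, 0.0, 318.441195441099], [0.0, 351.9968684586914, 195.37294283273874], [0.0, 0.0, 1.0]] [[0.27, 0.963, -0.0], [0.925, -0.259, 0.276], [0.266, -0.075, -0.961]] [-549.1, -37.9, 388.8]
```

View pics/scene0.png

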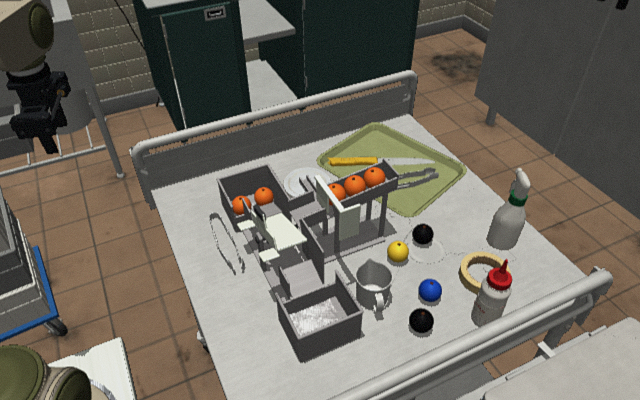

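View pics/top0.png

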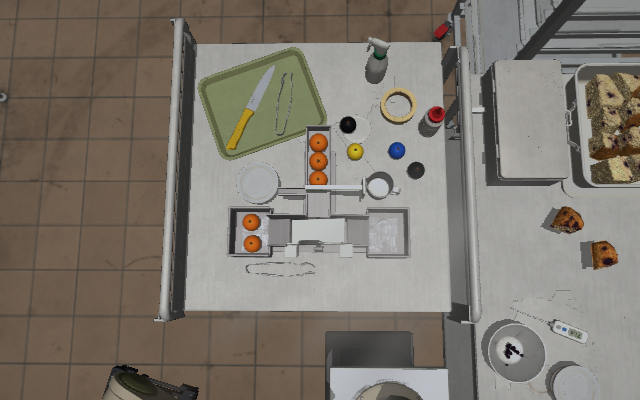

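View pics/wrist0.png

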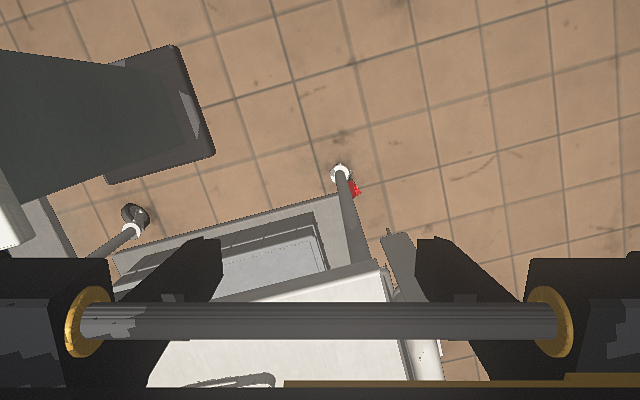

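The top view shows the sorter nearly aligned with the world: gate about (318,230), trough (318,160), stop bar at row 188, left bin with two fruits (250,232), right bin (388,232). I'll zoom in and use depth.

```bash
cat > h.py <<'E'
import numpy as np,cv2
def load(n): 
    d=np.load(n); return {k:d[k] for k in d}
def cloud(c):
    z=c["z_map"].astype(float); K=c["mtx"]
    v,u=np.mgrid[:400,:640]
    P=np.stack([(u-K[0,2])/K[0,0]*z,(v-K[1,2])/K[1,1]*z,z],-1)
    W=(P-c["t"])@c["R"]; W[z<=0]=np.nan
    return W
E
python3 - <<'E'
from h import *
c=load("top0.npz"); W=cloud(c)
f=c["frame"][110:290,215:435,::-1]
cv2.imwrite("pics/topz.png",cv2.resize(f,None,fx=3.6,fy=3.3,interpolation=cv2.INTER_CUBIC))
c2=load("scene0.npz");f=c2["frame"][150:370,190:450,::-1]
cv2.imwrite("pics/scz.png",cv2.resize(f,None,fx=3,fy=2.7,interpolation=cv2.INTER_CUBIC))
for n,cc in (("top",c),("sc",c2)):
    w=cloud(cc); print(n,np.isnan(w[...,2]).mean())
for r,cs in ((232,range(225,415,6)),(251,range(280,360,3)),(188,range(270,375,4))):
    for u in cs: print(r,u,W[r,u].round(0).tolist(),c["frame"][r,u].tolist())
E
```

```text
top 0.00405859375
sc 0.0040234375
232 225 [518.0, 458.0, 2.0] [170, 170, 168]
232 231 [514.0, 430.0, 56.0] [43, 41, 42]
232 237 [518.0, 423.0, 4.0] [158, 154, 154]
232 243 [518.0, 406.0, 4.0] [175, 174, 177]
232 249 [519.0, 389.0, 3.0] [161, 157, 157]
232 255 [518.0, 372.0, 6.0] [171, 170, 172]
232 261 [518.0, 354.0, 9.0] [176, 177, 180]
232 267 [518.0, 337.0, 7.0] [162, 159, 160]
232 273 [514.0, 315.0, 54.0] [134, 133, 132]
232 279 [513.0, 297.0, 63.0] [137, 134, 134]
232 285 [512.0, 280.0, 72.0] [134, 132, 132]
232 291 [518.0, 269.0, 11.0] [90, 89, 87]
232 297 [511.0, 247.0, 85.0] [190, 194, 191]
232 303 [511.0, 231.0, 91.0] [191, 194, 191]
232 309 [510.0, 214.0, 98.0] [189, 193, 190]
232 315 [510.0, 198.0, 105.0] [191, 193, 192]
232 321 [509.0, 182.0, 113.0] [188, 191, 190]
232 327 [509.0, 167.0, 113.0] [187, 190, 188]
232 333 [508.0, 151.0, 121.0] [185, 188, 187]
232 339 [508.0, 136.0, 125.0] [186, 189, 187]
232 345 [518.0, 117.0, 8.0] [160, 158, 157]
232 351 [512.0, 103.0, 77.0] [145, 143, 142]
232 357 [513.0, 86.0, 70.0] [145, 142, 141]
232 363 [514.0, 70.0, 58.0] [143, 141, 14
[... 2047 characters left out ...]
, 194.0] [192, 196, 203]
188 318 [612.0, 189.0, 191.0] [193, 196, 203]
188 322 [610.0, 178.0, 200.0] [191, 195, 202]
188 326 [611.0, 169.0, 193.0] [192, 195, 202]
188 330 [610.0, 159.0, 197.0] [193, 197, 203]
188 334 [610.0, 149.0, 199.0] [193, 196, 202]
188 338 [610.0, 139.0, 198.0] [192, 196, 202]
188 342 [610.0, 129.0, 198.0] [192, 195, 201]
188 346 [611.0, 119.0, 194.0] [192, 195, 201]
188 350 [611.0, 109.0, 196.0] [191, 195, 200]
188 354 [611.0, 99.0, 196.0] [192, 196, 202]
188 358 [610.0, 90.0, 200.0] [191, 194, 200]
188 362 [608.0, 80.0, 207.0] [109, 112, 110]
188 366 [646.0, 56.0, -2.0] [95, 95, 93]
188 370 [645.0, 45.0, 2.0] [190, 191, 188]
188 374 [645.0, 33.0, 3.0] [190, 194, 198]
```

View pics/topz.png

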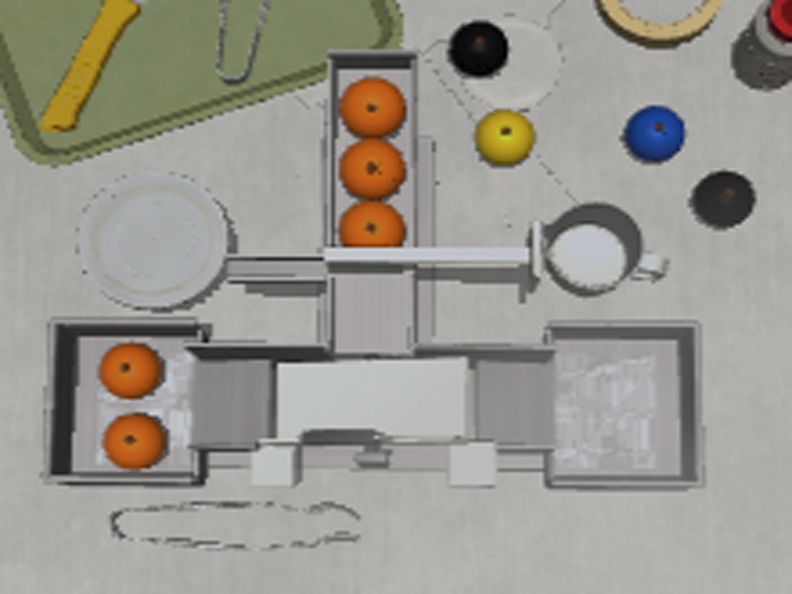

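View pics/scz.png

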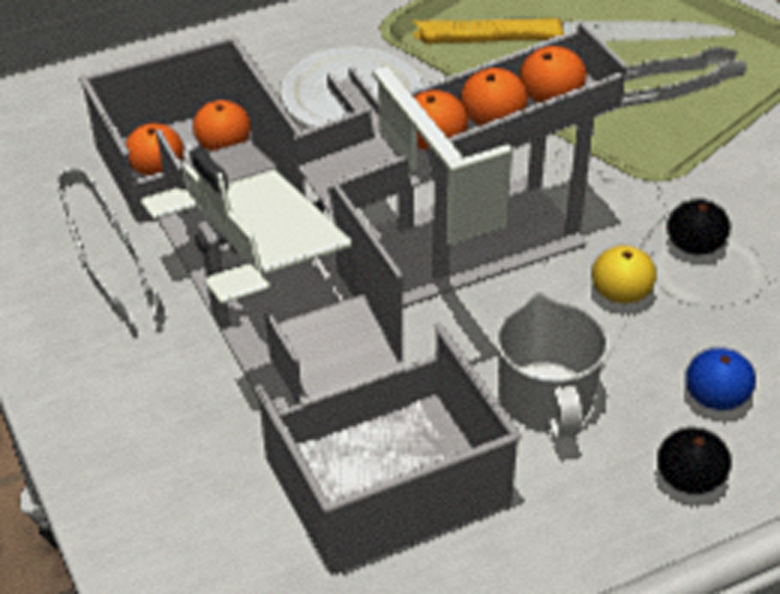

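```bash
python3 - <<'E'
from h import *
from scipy.spatial.transform import Rotation as R
c=load("top0.npz"); W=cloud(c); f=c["frame"].astype(int)
x,y,z=W[...,0],W[...,1],W[...,2]
white=(f.min(-1)>165)
def blob(m,name):
    n,l,s,_=cv2.connectedComponentsWithStats(m.astype(np.uint8),connectivity=4)
    for i in range(1,n):
        if s[i,4]>15:
            p=W[l==i]; print(name,s[i].tolist(),"min",np.nanpercentile(p,3,0).round(0),"max",np.nanpercentile(p,97,0).round(0),"med",np.nanmedian(p,0).round(1))
reg=lambda x0,x1,y0,y1,z0,z1:(x>x0)&(x<x1)&(y>y0)&(y<y1)&(z>z0)&(z<z1)
blob(reg(430,478,90,150,110,160),"rtab")
blob(reg(430,478,230,295,60,110),"ltab")
blob(reg(430,478,165,215,60,200),"post/weight")
blob(reg(470,560,90,290,130,200),"gate high")
blob(reg(560,660,40,300,185,260),"stop")
blob(reg(560,660,40,96,203,260),"paddle")
blob(reg(530,570,50,160,60,140),"backwall")
blob(reg(540,820,140,240,140,185),"trough")
# bins
blob(reg(430,600,-80,60,60,110),"rbin rim")
blob(reg(430,600,310,470,70,110),"lbin rim")
# yaw: bin rim front line
for nm,c2 in (("r",(-80,60)),("l",(330,470))):
    m=reg(430,600,*c2,70,110); p=W[m][:,:2].astype(np.float32); print(nm,cv2.minAreaRect(p))
q=np.array([0.70037103,0.09571176,0.70070297,-0.09661795])
print(R.from_quat(q[[1,2,3,0]]).as_matrix().round(3))
s=load("scene0.npz"); W=cloud(s); x,y,z=W[...,0],W[...,1],W[...,2]
blob(reg(430,478,90,150,110,160),"S rtab")
blob(reg(440,520,140,230,130,190),"S weight")
blob(reg(580,660,40,100,150,260),"S paddle")
blob(reg(430,600,-80,60,60,110),"S rbin rim")
E
```

```text
rtab [334, 243, 19, 14, 195] min [446. 103. 124.] max [477. 142. 151.] med [461.7 120.6 131.3]
ltab [279, 244, 18, 14, 180] min [445. 249.  69.] max [477. 287. 105.] med [462.5 265.9  78.2]
post/weight [308, 243, 20, 9, 86] min [460. 173.  95.] max [477. 211. 171.] med [472.9 191.2 112.4]
gate high [279, 211, 28, 6, 79] min [548. 220. 131.] max [556. 287. 160.] med [548.9 248.1 153.1]
gate high [329, 211, 29, 6, 89] min [547.  93. 135.] max [552. 161. 159.] med [548.5 128.1 152.8]
gate high [298, 240, 47, 6, 144] min [474. 129. 137.] max [484. 237. 171.] med [478.9 196.2 159.4]
gate high [345, 244, 8, 3, 21] min [471. 103. 131.] max [476. 121. 137.] med [473.8 110.5 133.9]
stop [305, 176, 61, 21, 350] min [595.  76. 191.] max [626. 216. 229.] med [612.9 135.2 196.6]
paddle [362, 176, 4, 20, 60] min [592.  74. 204.] max [632.  80. 232.] med [609.8  78.8 226.1]
backwall [330, 216, 39, 10, 297] min [531.  66.  62.] max [548. 156. 138.] med [543.2 108.6 113.6]
trough [306, 125, 25, 60, 1154] min [629. 159. 142.] max [774. 220. 184.] med [703.1 189.2 171.4]
trough [306, 190, 21, 2, 42] mi
[... 628 characters left out ...]
2006835938), 0.1310233771800995)
[[-0.001  0.269  0.963]
 [-0.001  0.963 -0.269]
 [-1.    -0.001 -0.   ]]
S rtab [258, 233, 22, 29, 248] min [443. 101. 124.] max [477. 147. 152.] med [464.5 120.5 133.2]
S weight [254, 205, 19, 37, 203] min [473. 143. 132.] max [481. 227. 170.] med [476.  186.7 154.2]
S paddle [339, 203, 22, 37, 621] min [591.  71. 153.] max [632.  76. 227.] med [610.9  72.7 193.1]
S rbin rim [322, 266, 2, 16, 31] min [545.  56.  63.] max [549.  59. 109.] med [547.4  57.7  85.9]
S rbin rim [275, 269, 89, 77, 1230] min [444. -54.  61.] max [575.  49.  89.] med [511.4 -49.7  79.4]
S rbin rim [287, 281, 4, 15, 30] min [472.  55.  63.] max [475.  59. 103.] med [473.5  57.1  85.6]
```

Right tab is at about (459,117,131), paddle's right face at about (611,73,208). I'll approach closed, with the jaw axis turned to x so that the body clears the gate weight and the trough.

Request:
play_rows([
  [[2,-2.8,0,0,0,-5,0],[2,-2.8,0,0,0,-5,0],[2,-2.8,0,0,0,-5,0],[2,-2.8,0,0,0,-5,0],[2,-2.8,0,0,0,-5,0]],
])

```text
t: 0.65
tcp_pos: [248.6, 388.4, 238.6]
tcp_rot: [0.663, 0.246, 0.663, -0.247]
ft_force: [1.2, -1.1, 0.6]
gripper_width: 0.569
```

Request:
play_rows([
  [[2,-2.8,0,0,0,-5,0],[2,-2.8,0,0,0,-5,0],[2,-2.8,0,0,0,-5,0],[2,-2.8,0,0,0,-5,0],[2,-2.8,0,0,0,-5,0]],
])

```text
t: 1.15
tcp_pos: [348.7, 248.4, 238.7]
tcp_rot: [0.594, 0.384, 0.594, -0.384]
ft_force: [-0.2, -0.5, 0.8]
gripper_width: 0.117
```

Request:
play_rows([
  [[2,-2.8,0,0,0,-5,0],[2,-2.8,0,0,0,-5,0],[2,-2.8,0,0,0,-5,0],[2,-2.8,0,0,0,-4.4,0],[2,-2.6,0,0,0,0,0]],
])

```text
t: 1.65
tcp_pos: [448.8, 110.2, 238.6]
tcp_rot: [0.521, 0.478, 0.521, -0.479]
ft_force: [0.1, 0.5, -0.9]
gripper_width: 0.002
```

Request:
play_rows([
  [[0.3,0.1,-3,0,0,-5,0],[0,0,-3,0,0,0,0],[0,0,-2.5,0,0,0,0],[0,0,0,0,0,0,0]],
])

```text
t: 2.05
tcp_pos: [449.7, 112.5, 151.3]
tcp_rot: [-0.498, -0.499, -0.501, 0.502]
ft_force: [0.5, 0.6, 0.7]
gripper_width: 0.005
```

```bash
python3 - <<'E'
from rig import capture,get_obs
import cv2,numpy as np
print(get_obs()["tcp_pos"])
a=capture("scene"); b=capture("top")
i=cv2.resize(a["frame"][150:350,190:430,::-1],(480,400));j=cv2.resize(b["frame"][190:280,220:420,::-1],(480,216))
cv2.imwrite("pics/p1.png",np.vstack([i,j])[:600])
E
```

```text
[449.67778495 112.52100265 151.29442619]
```

View pics/p1.png

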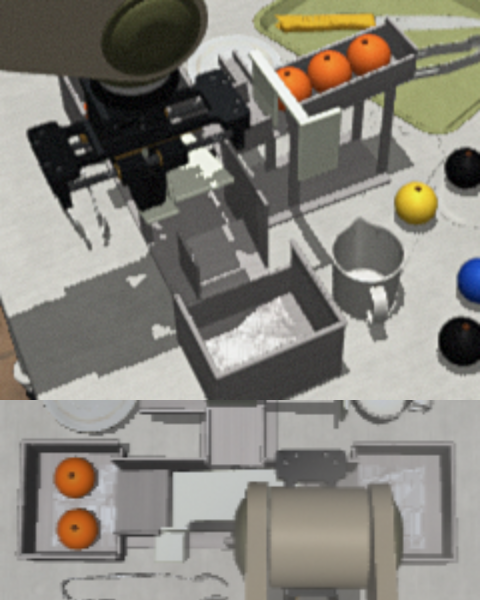

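The closed fingertips stand above the right tab, and the gripper body is near the chute's back wall in x. I'll move 5 mm toward the robot and press.

Request:
play_rows([
  [[-0.5,0,-0.5,0,0,0,0],[0,0,-1.0,0,0,0,0],[0,0,-1.0,0,0,0,0],[0,0,-1.0,0,0,0,0]],
])

```text
t: 2.55
tcp_pos: [446.2, 112.6, 118.1]
tcp_rot: [0.5, 0.5, 0.5, -0.5]
ft_force: [-0.0, 0.2, 0.5]
gripper_width: 0.002
```

Request:
play_rows([
  [[0,0,-1.0,0,0,0,0],[0,0,-1.0,0,0,0,0],[0,0,-0.5,0,0,0,0],[0,0,0,0,0,0,0],[0,0,0,0,0,0,0]],
])

```text
t: 3.05
tcp_pos: [446.3, 112.7, 93.8]
tcp_rot: [0.5, 0.5, 0.5, -0.5]
ft_force: [-0.4, 0.4, -0.1]
gripper_width: 0.007
```

```bash
python3 - <<'E'
from rig import capture,get_obs
import cv2,numpy as np
o=get_obs();print(o["tcp_pos"],o["ft_force"])
a=capture("scene"); b=capture("top")
i=cv2.resize(a["frame"][150:350,190:430,::-1],(480,400));j=cv2.resize(b["frame"][190:280,220:420,::-1],(480,216))
cv2.imwrite("pics/p2.png",np.vstack([i,j])[:600])
E
```

```text
[446.30790188 112.65510134  93.78733666] [-0.43663843  0.40511793 -0.14644611]
```

View pics/p2.png

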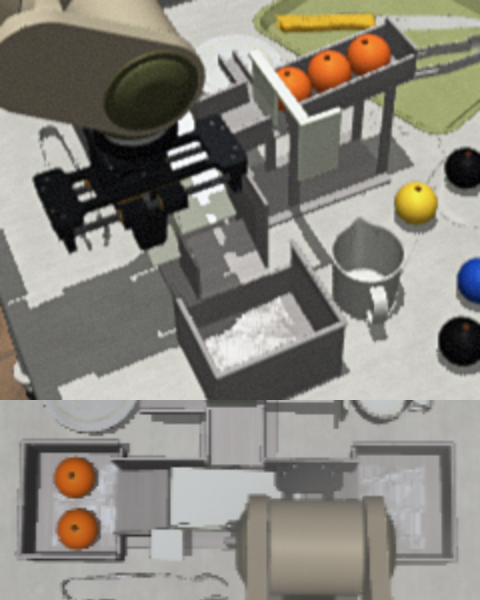

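No force remains and the left tab has risen, so the gate has probably toppled. I'll retreat upward and check.

Request:
play_rows([
  [[0,0,3,0,0,0,0],[0,0,4,0,0,0,0],[0,0,4,0,0,0,0],[0,-3,2.5,0,0,0,0],[0,-4,0,0,0,0,0]],
])

```text
t: 3.65
tcp_pos: [447.3, 42.6, 232.4]
tcp_rot: [0.503, 0.501, 0.498, -0.498]
ft_force: [0.2, 0.2, -0.2]
gripper_width: 0.006
```

Request:
play_rows([
  [[0,-4,0,0,0,0,0],[0,-4,0,0,0,0,0],[0,0,0,0,0,0,0]],
])

```text
t: 3.95
tcp_pos: [446.3, -40.9, 229.1]
tcp_rot: [-0.499, -0.501, -0.498, 0.501]
ft_force: [0.4, -0.1, -1.1]
gripper_width: 0.001
```

```bash
python3 - <<'E'
from rig import capture,get_obs
from h import *
o=get_obs();print(o["tcp_pos"],o["ft_force"])
a=capture("scene"); b=capture("top")
i=cv2.resize(a["frame"][150:350,190:430,::-1],(480,400));j=cv2.resize(b["frame"][190:280,220:420,::-1],(480,216))
cv2.imwrite("pics/p3.png",np.vstack([i,j])[:600])
W=cloud(b)
x,y,z=W[...,0],W[...,1],W[...,2]
for y0,y1 in ((100,130),(250,280)):
    for x0 in (445,):
        m=(x>445)&(x<470)&(y>y0)&(y<y1)&(z>50)&(z<150); print("tab",y0,m.sum(),np.median(z[m]))
m=(x>490)&(x<535)&(y>125)&(y<255)&(z>60)&(z<150); k=np.polyfit(y[m],z[m],1); print("tilt",np.arctan(k[0]))
m=(x>580)&(x<640)&(y>40)&(y<90)&(z>206)&(z<240); print("paddle",m.sum(),np.percentile(W[m],[5,50,95],axis=0).round(1).tolist())
E
```

```text
[446.33912512 -40.89495909 229.10506506] [ 0.3821596  -0.12396465 -1.05713589]
tab 100 109 77.65270371966315
tab 250 119 131.12504128001908
tilt 0.3478516522630988
paddle 54 [[592.7, 74.3, 206.8], [608.6, 78.6, 225.4], [631.1, 80.3, 231.5]]
```

View pics/p3.png

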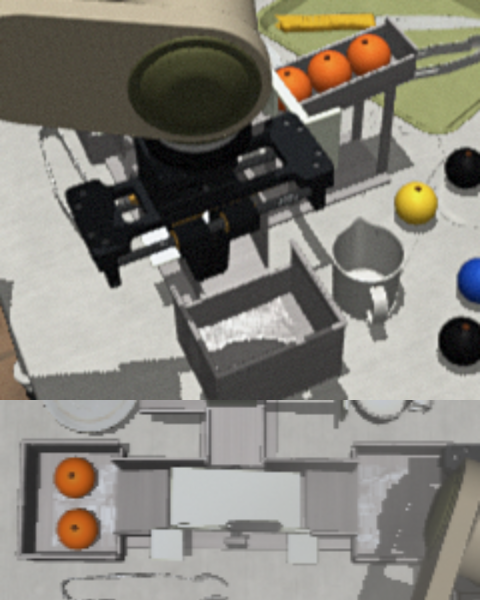

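The gate rests right side down: fitted tilt 0.348 rad, right tab at z 78. Now to the right side of the paddle.

Request:
play_rows([
  [[3.5,1,0,0,0,0,0],[3.5,1,0,0,0,0,0],[3.5,1.5,0,0,0,0,0],[3.5,1.5,0,0,0,0,0],[2.5,1.5,0,0,0,0,0]],
])

```text
t: 4.55
tcp_pos: [612.6, 30.2, 228.5]
tcp_rot: [0.5, 0.5, 0.5, -0.5]
ft_force: [-0.3, -0.7, 0.4]
gripper_width: 0.005
```

Request:
play_rows([
  [[0,0.5,-1.5,0,0,0,0],[0,0.5,-1.7,0,0,0,0],[0,0.5,0,0,0,0,0],[0,0,0,0,0,0,0]],
])

```text
t: 4.95
tcp_pos: [611.0, 44.3, 197.3]
tcp_rot: [0.5, 0.5, 0.5, -0.5]
ft_force: [0.4, 0.1, 0.3]
gripper_width: 0.006
```

```bash
python3 - <<'E'
from rig import capture,get_obs
import cv2,numpy as np
o=get_obs();print(o["tcp_pos"],o["ft_force"])
a=capture("scene"); b=capture("top")
i=cv2.resize(a["frame"][150:350,190:430,::-1],(480,400));j=cv2.resize(b["frame"][150:240,220:420,::-1],(480,216))
cv2.imwrite("pics/p4.png",np.vstack([i,j])[:600])
E
```

```text
[611.02931761  44.27201454 197.27669128] [0.42998391 0.11201546 0.2884708 ]
```

View pics/p4.png

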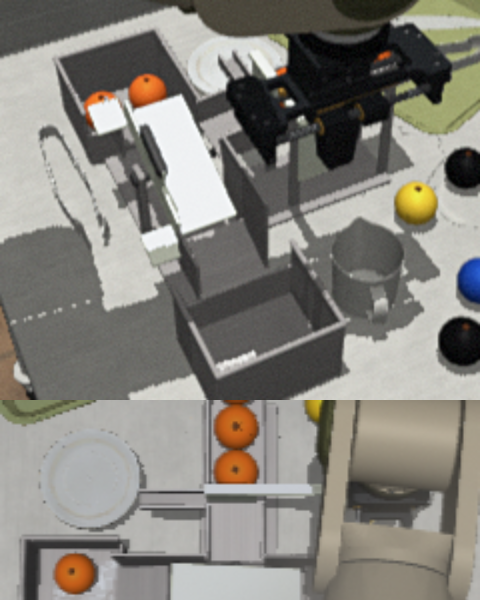

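Fingers are right of the paddle, which the gripper hides in both views. The gate is clearly right-down. I'll push left while watching the force.

Request:
play_rows([
  [[0,1,0,0,0,0,0],[0,1.2,0,0,0,0,0],[0,1.2,0,0,0,0,0],[0,1.2,0,0,0,0,0]],
])

```text
t: 5.45
tcp_pos: [611.4, 89.6, 197.2]
tcp_rot: [0.5, 0.5, 0.499, -0.5]
ft_force: [0.4, -1.7, 2.1]
gripper_width: 0.003
```

Request:
play_rows([
  [[0,1.2,0,0,0,0,0],[0,1.2,0,0,0,0,0],[0,1,0,0,0,0,0],[0,0.3,0,0,0,0,0]],
])

```text
t: 5.85
tcp_pos: [611.0, 127.0, 196.6]
tcp_rot: [0.5, 0.5, 0.5, -0.5]
ft_force: [0.5, -2.4, 0.9]
gripper_width: 0.005
```

Request:
play_rows([
  [[0,0.3,0,0,0,0,0],[0,0.2,0,0,0,0,0]],
])

```text
t: 6.05
tcp_pos: [611.0, 127.5, 196.7]
tcp_rot: [-0.501, -0.499, -0.498, 0.503]
ft_force: [-2.6, -23.1, 3.7]
gripper_width: 0.005
```

The force rose to 23 N with almost no more travel, so the hard stop is reached. Backing off.

Request:
play_rows([
  [[0,-0.6,0,0,0,0,0],[0,-1.5,0,0,0,0,0],[0,-3,0,0,0,0,0],[0,-3,0,0,0,0,0],[0,-2,2,0,0,0,0]],
])

```text
t: 6.55
tcp_pos: [610.0, 27.5, 214.4]
tcp_rot: [-0.498, -0.499, -0.501, 0.502]
ft_force: [-0.3, 0.5, 0.3]
gripper_width: 0.008
```

Request:
play_rows([
  [[0,-4,3,0,0,0,0],[0,-4,3,0,0,0,0],[0,-4,2,0,0,0,0],[0,-4,0,0,0,0,0],[0,-4,0,0,0,0,0]],
])

```text
t: 7.05
tcp_pos: [610.7, -172.5, 297.4]
tcp_rot: [0.5, 0.5, 0.5, -0.5]
ft_force: [0.4, 0.2, -0.2]
gripper_width: 0.008
```

Request:
play_rows([
  [[0,-4,0,0,0,0,0],[0,-4,0,0,0,0,0],[0,-4,0,0,0,0,0],[0,0,0,0,0,0,0],[0,0,0,0,0,0,0]],
])

```text
t: 7.55
tcp_pos: [610.7, -291.1, 296.1]
tcp_rot: [0.499, 0.501, 0.5, -0.5]
ft_force: [0.2, 0.3, -0.2]
gripper_width: 0.004
```

```bash
cat > chk.py <<'E'
import sys
from rig import capture,get_obs
from h import *
o=get_obs();print(o["t"],o["tcp_pos"],o["ft_force"])
a=capture("scene"); b=capture("top")
i=cv2.resize(a["frame"][150:350,190:430,::-1],(480,400));j=cv2.resize(b["frame"][120:280,220:420,::-1],(480,384))
cv2.imwrite(f"pics/{sys.argv[1]}.png",np.hstack([i[:384,:320],j])) 
cv2.imwrite(f"pics/{sys.argv[1]}s.png",i)
for n,c in (("top",b),("scene",a)):
    W=cloud(c)
    hsv=cv2.cvtColor(c["frame"],cv2.COLOR_RGB2HSV)
    m=((hsv[...,0]>5)&(hsv[...,0]<18)&(hsv[...,1]>200)&(hsv[...,2]>120)).astype(np.uint8)
    k,l,s,_=cv2.connectedComponentsWithStats(m)
    for q in range(1,k):
        if s[q,4]>25:
            p=np.nanmedian(W[l==q],0)
            if 400<p[0]<800 and -100<p[1]<450: print(n,s[q].tolist(),p.round(0).tolist())
W=cloud(b);x,y,z=W[...,0],W[...,1],W[...,2]
m=(x>490)&(x<535)&(y>125)&(y<255)&(z>60)&(z<150); k=np.polyfit(y[m],z[m],1); print("tilt",np.arctan(k[0]))
m=(x>580)&(x<640)&(y>40)&(y<165)&(z>212)&(z<240); print("paddle y",m.sum(),np.median(y[m]))
E
python3 chk.py p5
```

```text
7.55 [ 610.69934321 -291.14071132  296.07076433] [ 0.15622647  0.27846511 -0.16366091]
top [244, 214, 15, 16, 185] [542.0, 377.0, 47.0]
top [245, 236, 15, 16, 187] [483.0, 372.0, 48.0]
scene [294, 302, 31, 30, 467] [490.0, 12.0, 48.0]
scene [331, 311, 19, 11, 101] [544.0, -20.0, 50.0]
tilt 0.3524347536558046
paddle y 38 142.93614850641802
```

View pics/p5.png

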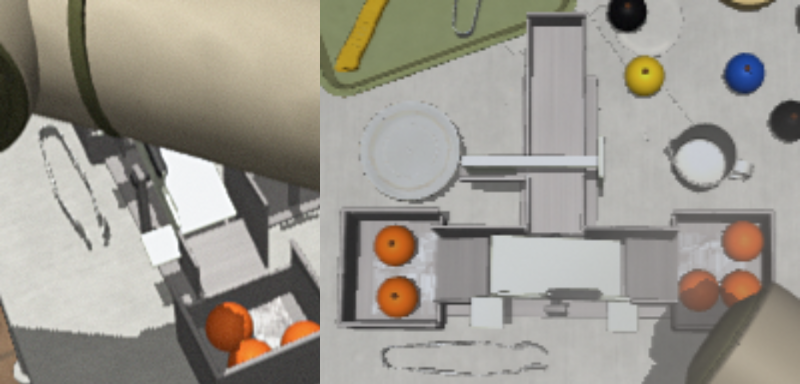

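All three clementines are in the right bin, at about (697,290), (740,287) and (743,241) in the right half. Paddle top is now at y 143 (was 79). I'll wait a second, compare, and check the bystanders.

Request:
play_rows([
  [[-3,-4,0,0,0,0,0],[-3,-4,0,0,0,0,0],[-3,-3,0,0,0,0,0],[0,0,0,0,0,0,0],[0,0,0,0,0,0,0]],
])

```text
t: 8.15
tcp_pos: [521.2, -399.6, 297.3]
tcp_rot: [0.5, 0.5, 0.5, -0.5]
ft_force: [-0.1, 0.4, 1.0]
gripper_width: 0.003
```

Request:
play_rows([
  [[0,0,0,0,0,0,0],[0,0,0,0,0,0,0],[0,0,0,0,0,0,0],[0,0,0,0,0,0,0],[0,0,0,0,0,0,0]],
])

```text
t: 8.65
tcp_pos: [521.4, -400.0, 296.7]
tcp_rot: [0.5, 0.5, 0.5, -0.5]
ft_force: [1.0, 0.3, 0.4]
gripper_width: 0.006
```

```bash
sed -i 's/>200)&(hsv\[...,2\]>120/>150)\&(hsv[...,2]>60/' chk.py; python3 chk.py p6
```

```text
8.65 [ 521.43637167 -400.04630331  296.71011657] [0.96120878 0.27926975 0.38557682]
top [243, 214, 16, 17, 213] [542.0, 378.0, 47.0]
top [395, 215, 8, 11, 49] [545.0, -30.0, 50.0]
top [244, 235, 17, 17, 220] [484.0, 373.0, 47.0]
top [390, 237, 13, 13, 110] [485.0, -18.0, 50.0]
scene [294, 317, 22, 19, 164] [474.0, -16.0, 48.0]
tilt 0.34992936361006427
paddle y 37 141.86953540998266
```

Request:
play_rows([
  [[0,0,0,0,0,0,0],[0,0,0,0,0,0,0],[0,0,0,0,0,0,0],[0,0,0,0,0,0,0],[0,0,0,0,0,0,0]],
])

```text
t: 9.25
tcp_pos: [521.1, -400.4, 296.8]
tcp_rot: [-0.5, -0.5, -0.5, 0.5]
ft_force: [-0.1, -0.8, -0.1]
gripper_width: 0.006
```

```bash
python3 chk.py p7
```

```text
9.25 [ 521.14072329 -400.37997581  296.75231816] [-0.10975036 -0.82420665 -0.1214823 ]
top [243, 214, 16, 17, 214] [542.0, 377.0, 47.0]
top [394, 215, 9, 11, 50] [545.0, -29.0, 50.0]
top [244, 235, 17, 17, 220] [484.0, 373.0, 47.0]
top [390, 237, 12, 13, 110] [485.0, -18.0, 51.0]
scene [294, 317, 22, 19, 161] [474.0, -16.0, 47.0]
tilt 0.3556273402719178
paddle y 38 142.93562032222
```

View pics/p7.png

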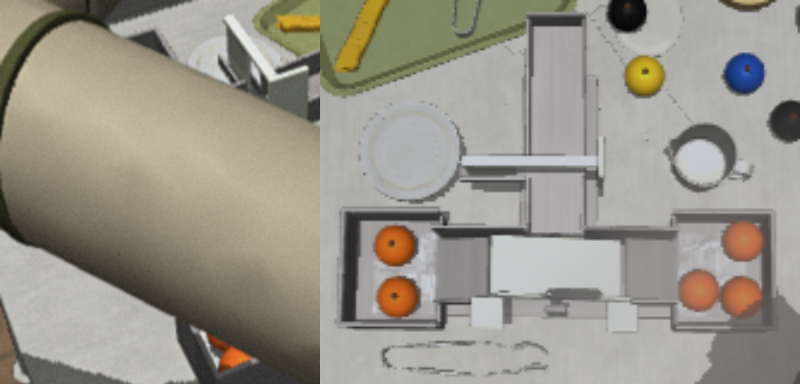

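```bash
python3 -c "
from rig import close_job
print(close_job())"
```

```text
the job is handed in; nothing more can be done
None
```

The gate is rocked fully to the right, the stop is pushed across to the left, and all three clementines lie in the right bin. The job was handed in at about 9.3 s.

- **Gate:** I pressed the right tab down with the closed fingertips. Before I touched the stop, the fitted tilt was 0.348 rad. The last reading was 0.356 rad, and the right tab was at z 78 mm when last measured.
- **Stop:** I pushed the paddle left until the force rose to 23 N with almost no further travel, so it was at its hard stop. The paddle moved about 64 mm, from y 79 to y 143. That fits full travel if it started about 6 mm open; I did not measure its start value directly.
- **Fruit:** Two checks 0.6 s apart showed the same positions for the fruit that was detected. The two left-bin clementines have not moved.
- **Weakest check:** The colour mask found only two of the three right-bin clementines in the top view. The third was confirmed only by eye in the picture.
- **Bystanders:** The cup, pot and tongs look unmoved in the pictures; I did not measure them. The arm finished well clear of everything.

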